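# Balance the centrifuge rotor

## Robot

A 6-joint arm with a two-finger parallel gripper is mounted at the origin on a cart in front of the work surface, level with it; the furniture and walls round the work are solid. World frame = base frame: x ahead of the robot, y to its left, z up, the work surface at z = 0. Lengths are in mm, angles in rad, forces in N, time in s.
With the tool pointing down it reaches from about 275 to 1000 mm from the base axis. Payload 8.4 kg.
Tool frame: the origin (TCP) lies midway between the tips of the shut fingers; the grasp point (between the pads) lies 19 mm behind it; z points along the fingers, y is the line along which they close (so a half turn about z gives the same grasp; the last joint's range is limited). The gripper opens to 85 mm and grips with 20 to 120 N. Pads are 22 mm wide; open, the fingers measure 114 mm over their backs; the gripper's body (76 mm by 85 mm) begins 54 mm behind the grasp point. The pads swing forward as they close: fully open they stand 13 mm farther back than shut.
Start: joints at [-1.199, 0.353, 1.633, -0, 1.155, -0.002], TCP at [228.221, -581.845, 231.281] pointing down, gripper open.
Joint ranges: [-2.63, 2.63], [-0.92, 2.1], [0.06, 2.66], [-1.3, 4.44], [0, 2.69], [-3.02, 3.02]. Speed limits (rad/s): [2.22, 2.22, 2.79, 3.14, 3.14, 3.14].

## Interface

Orientations are given as [roll, pitch, yaw] about the fixed x, y, z axes, in that order (R = Rz(yaw) Ry(pitch) Rx(roll)).
In Python, from rig import r, imaging gives the robot as it stands. The module is installed in compiled form; this text tells all that it offers.
- The arm moves only by the tool arm_command, never from a script. Its argument "deltas" is a list of rows, each an object of numbers: "hand": the finger opening in mm, from 0 to 85.4; "tx", "ty", "tz": the shift along the tool's x, y, z in mm; "wx", "wy", "wz": the turn, a rotation vector about the tool's x, y, z in rad. A call has 1 to 8 rows; each row shifts and turns the commanded pose from where the row before left it, along the tool's axes as they then stand; what a row does not reach is not made up. A row lasts 1/8 s, in which the tool goes at most 62.5 mm and 10.7 degrees, less where a joint would pass 70% of its speed; a pose out of reach is approached as far as the arm can. A call with a gripper value outside its range is refused whole. The fingers move at their own pace and stop on an object; "squeeze" is the grip in N (left out, the last holds). Time passes only in rows, so rows that do not move let the fingers close. It gives the time, the measured TCP pose, the force, the opening and the grip force at its end, in the units of the state.
- r.sense(): the state, without advancing time (a new reading comes with each control period).
- imaging.grab_frame(name): name is "side" or "top"; returns a dict with "image" (420x560x3 uint8, red, green, blue), "mtx" (3x3 intrinsics, pixels), "D" ([k1, k2, p1, p2, k3] as OpenCV has them; the pictures are not rectified), "world_to_cam" (4x4, takes a point from world to camera coordinates). Camera axes: x right, y up, looking along -z (the intrinsics and any distortion apply to the point x, -y, -z); pixel columns grow to the right and rows downward; lengths in mm; the calibration is good to about 2 mm. A picture is of the moment at which its call begins. There is no depth.
- r.sign_off(): hands the job in; it is judged then, once.
The state is a dict: "clock": time; "qpos": joint angles; "qvel": joint speeds; "joint_efforts": joint torques, N m; "eef_pos": TCP position; "tcp_rot": TCP orientation; "contact_force": force on the tool from outside, world axes, zero at the start; "wrist_torque": the same for the moment, N m; "opening": opening from 0.0 (shut) to 1.0 (fully open); "grasp_force": force on a finger pad.
Only numpy, scipy, OpenCV 4.12 (cv2) and the standard library are available. Lean on these libraries where they do the work, as an engineer would, in place of code of your own. Each camera call takes 0.05 s, during which the arm holds its last target. There are 200 camera calls.

## Task

The four-bucket centrifuge rotor on its stand is loaded wrongly: an open glass bottle, which must never be spun, sits in one bucket, and the second small white bottle is still in the bottle rack. Rearrange the load so that the two small bottles are straight across the hub from each other and the two large bottles straight across from each other, with the glass bottle in the rack next to the jar. Every nest is taken at the start, so park something in the empty tray or on clear bench on the way; keep all vessels upright, seat each on the floor of its bucket or nest, and do not disturb the measuring cylinder.

Things in the scene. Friction and masses are not known exactly. Their poses are not given: they have to be found in the camera images.
- rotor: Centrifuge rotor on a round grey stand, fixed, 304 mm wide. Origin: on the hub axis at bench level; z up. Four round steel buckets centred 98 mm out along its own +x, +y, -x, -y (+x faces -x, +y faces -y). Buckets are 95 mm wide inside, floor 16 mm, rim 67 mm above the bench; the hub nut reaches 80 mm, the arms lie below the rims.
- rack: White plastic bottle rack, fixed, 122 x 220 mm, 46 mm high. Origin: bench level, at its centre; z up. Two round nests, 84 mm wide, their floors 16 mm above the bench, at 52 mm along its own +y and -y.
- tray: Shallow red tray, empty and fixed, 111 x 161 mm, 38 mm high, a parking place for one vessel. Origin: bench level, at its centre; its flat floor, 84 mm (own x) by 130 mm (own y), is 2 mm above the bench, its walls are 90 mm and 138 mm apart. Nothing need be in it at the end.
- small_bottle_a: Small white plastic bottle with a narrow red screw cap, 71 mm across, 108 mm tall, 90 g; twin of small_bottle_b. Origin: centre of its underside, z up. Grip the cap from above: 36 mm wide, from 89 to 108 mm above the origin; below it the shoulder widens at once. Starts in a bucket of the rotor.
- small_bottle_b: Exactly like small_bottle_a, its twin. Origin: centre of its underside. Starts in a nest of the rack.
- large_bottle_a: Large white plastic bottle with a broad blue screw cap, 82 mm across, 125 mm tall, 280 g; twin of large_bottle_b. Origin: centre of its underside, z up. Grip the cap from above: 62 mm wide, from 101 to 125 mm above the origin; below it the shoulder is wider. Starts in a bucket, straight across from small_bottle_a.
- large_bottle_b: Exactly like large_bottle_a, its twin. Origin: centre of its underside. Starts in a bucket of the rotor, straight across from the glass bottle.
- glass_bottle: Clear glass bottle, open, with a blue pouring ring at its mouth, 63 mm across, 127 mm tall, about 0.2 kg. Origin: centre of its underside, z up. Grip the neck from above: 40 mm wide from 103 to 126 mm above the origin (46 mm wide from 82 to 103 mm). Starts in a bucket of the rotor.
- jar: Straight-sided clear glass jar without lid, 69 mm across, 116 mm tall. Origin: centre of its underside. Starts in a nest of the rack, where it belongs; it need not be moved.
- cylinder: Slender glass measuring cylinder on a hexagonal foot, 44 mm across the foot, 144 mm tall, at the back of the bench. Origin: centre of its underside. Leave it alone. (Not listed: a fixed cylinder of pipettes near it, about x 0.56, y -0.115, 80 mm wide at the foot, about 0.4 m tall: keep the gripper clear of it.)
Mind the look-alikes: they are no part of the job. What is shaped like the jar but yellow is not meant.

How it is judged (in metres and radians):
At the end, for the whole second after the job is handed in: Small bottles in opposite buckets and large bottles in opposite buckets (twins over 167 mm apart), glass bottle and jar in the two rack nests; each seated (underside within 6 mm of the floor height, 16 mm of its place), upright within 0.1 rad, at rest; measuring cylinder within 30 mm of its start (horizontal distance between small_bottle_a and rotor between 0.082 and 0.114 m and z of small_bottle_a in the frame of rotor between 0.01 and 0.022 m and horizontal distance between small_bottle_b and rotor between 0.082 and 0.114 m and z of small_bottle_b in the frame of rotor between 0.01 and 0.022 m and horizontal distance between large_bottle_a and rotor between 0.082 and 0.114 m and z of large_bottle_a in the frame of rotor between 0.01 and 0.022 m and horizontal distance between large_bottle_b and rotor between 0.082 and 0.114 m and z of large_bottle_b in the frame of rotor between 0.01 and 0.022 m and horizontal distance between small_bottle_a and small_bottle_b above 0.167 m and horizontal distance between large_bottle_a and large_bottle_b above 0.167 m and x of glass_bottle in the frame of rack between -0.016 and 0.016 m and z of glass_bottle in the frame of rack between 0.01 and 0.022 m and (y of glass_bottle in the frame of rack between 0.036 and 0.068 m or y of glass_bottle in the frame of rack between -0.068 and -0.036 m) and x of jar in the frame of rack between -0.016 and 0.016 m and z of jar in the frame of rack between 0.01 and 0.022 m and (y of jar in the frame of rack between 0.036 and 0.068 m or y of jar in the frame of rack between -0.068 and -0.036 m) and angle between each of small_bottle_a, small_bottle_b, large_bottle_a, large_bottle_b, glass_bottle, jar's own z axis and vertical below 0.1 rad and linear speed of each of small_bottle_a, small_bottle_b, large_bottle_a, large_bottle_b, glass_bottle, jar below 0.02 m/s and distance of cylinder from where it was at the start of the episode below 0.03 m); the robot touches nothing.
It fails at once if one of the six vessels is tipped over or laid down (angle between any of small_bottle_a, small_bottle_b, large_bottle_a, large_bottle_b, glass_bottle, jar's own z axis and vertical above 0.6 rad).
It fails at once if the measuring cylinder is knocked over or pushed away (angle between cylinder's own z axis and vertical above 0.4 rad or distance of cylinder from where it was at the start of the episode above 0.03 m).
It also fails if it takes over 109 s, if anything falls off the work surface, if the arm or the gripper's body presses on something with over 40 N, if the wrist force passes 120 N, or if a joint passes its speed limit or range.

## Working session

There is one attempt and no reset: what is moved stays moved. The work goes in short steps, Python scripts to look and compute and a tool call to move; the robot and the scene stay as the last step left them, time stands still between calls to the robot, and variables do not carry over. Pictures are saved under pics/ and viewed, at most 14 in all, crops included, and the job is handed in when it is done.

Besides the shell and the picture viewer there is one more tool, called after ">>>" as name(argument=value, ...), one argument or row to a line, values as JSON. arm_command: Moves the arm, as the interface text tells. Its arguments: {"type":"object","properties":{"deltas":{"type":"array"},"squeeze":{"type":"number"}},"required":["deltas"]}

```bash
mkdir -p pics; cat > h.py <<'E'
import numpy as np, cv2, sys
from rig import r, imaging
def grab(n,save=None):
    f=imaging.grab_frame(n)
    if save: cv2.imwrite('pics/'+save,cv2.cvtColor(f['image'],cv2.COLOR_RGB2BGR))
    return f
def ray(f,u,v):
    p=cv2.undistortPoints(np.array([[[u,v]]],float),f['mtx'],np.array(f['D'],float))[0,0]
    W=np.array(f['world_to_cam']);R=W[:3,:3];t=W[:3,3]
    return -R.T@t, R.T@np.array([p[0],-p[1],-1.])
def onplane(f,u,v,z):
    c,d=ray(f,u,v); return c+d*(z-c[2])/d[2]
def proj(f,P):
    W=np.array(f['world_to_cam']);q=W[:3,:3]@np.array(P,float)+W[:3,3]
    q=np.array([[q[0],-q[1],-q[2]]])
    return cv2.projectPoints(q,np.zeros(3),np.zeros(3),np.array(f['mtx'],float),np.array(f['D'],float))[0].ravel()
E
python3 - <<'E'
from h import *
for n in('top','side'):
    f=grab(n,n+'0.png'); c,_=ray(f,280,210); print(n,c.round(),onplane(f,280,210,0).round())
s=r.sense(); print(s['clock'],s['eef_pos'],s['tcp_rot'])
E
```

```text
top [ 429. -111. 1387.] [ 525. -141.    0.]
side [1937.   77.  841.] [ 461. -150.    0.]
0.1 [ 228.06246383 -581.45134899  230.63734923] [-3.14034735e+00  4.98545185e-06  3.73810615e-01]
```

View pics/top0.png

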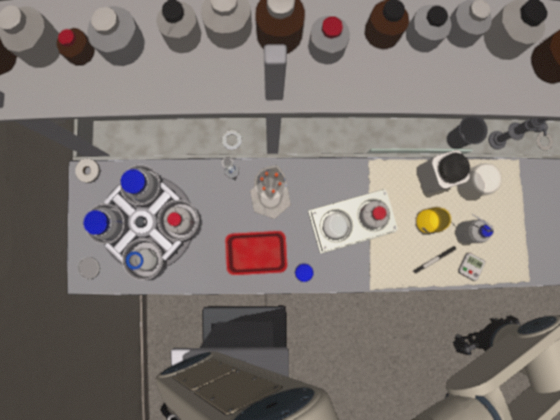

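View pics/side0.png

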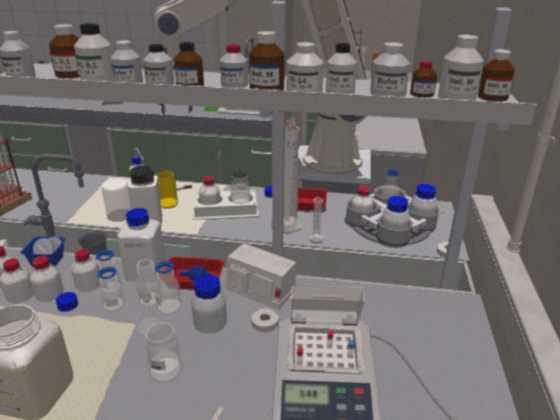

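The top view shows the rotor hub at (142,222), large blue caps at (134,181) and (97,222), small_a's red cap at (175,219), and the glass ring at (137,261). The tray is at (256,252) and the rack holds the jar at (337,226) and small_b at (378,213).
Look-alikes:
- The yellow jar (430,220), the blue-capped bottle (481,231) and the loose blue cap (304,272) are not in the rotor or rack, so they are not meant.
- Side view: its foreground bottles are on another bench.

```bash
python3 - <<'E'
from h import *
f=grab('top'); g=grab('side'); im=f['image']
hsv=cv2.cvtColor(im,cv2.COLOR_RGB2HSV)
blue=cv2.inRange(hsv,(110,130,60),(130,255,255)); red=cv2.inRange(hsv,(0,130,60),(8,255,255))|cv2.inRange(hsv,(172,130,60),(180,255,255))
def blobs(m,nm,z):
    n,l,s,c=cv2.connectedComponentsWithStats(m)
    for i in range(1,n):
        if s[i,4]>25 and 70<c[i][0]<400 and c[i][1]>150: print(nm,c[i].round(1),s[i].tolist(),onplane(f,*c[i],z).round(1)[:2])
blobs(blue,'blue',141); blobs(red,'red',124)
cs,_=cv2.findContours(red,0,2); c=max((c for c in cs if 200<c[:,0,0].mean()<300),key=cv2.contourArea)
rc=cv2.minAreaRect(c);print('tray',rc,[onplane(f,*p,38).round()[:2].tolist() for p in cv2.boxPoints(rc)])
print('glass ring',onplane(f,136,260.5,143)); print('hub',onplane(f,142,222,80).round(1))
gr=cv2.cvtColor(im,cv2.COLOR_RGB2GRAY)
w=cv2.inRange(hsv,(0,0,190),(60,40,255)); w[:185]=0;w[260:]=0;w[:,:305]=0;w[:,402:]=0
w=cv2.morphologyEx(w,cv2.MORPH_OPEN,np.ones((3,3)))
cs,_=cv2.findContours(w,0,2);c=max(cs,key=cv2.contourArea);rc=cv2.minAreaRect(c);b=[onplane(f,*p,46)[:2] for p in cv2.boxPoints(rc)]
print('rack',rc,np.round(b).tolist(),np.mean(b,0))
a=cv2.resize(cv2.cvtColor(im[165:290,75:235],cv2.COLOR_RGB2BGR),None,fx=4.9,fy=4.7,interpolation=2)
k=cv2.resize(cv2.cvtColor(im[180:290,225:405],cv2.COLOR_RGB2BGR),None,fx=4.4,fy=4.4,interpolation=2)
cv2.imwrite('pics/a.png',a);cv2.imwrite('pics/k.png',k)
E
```

```text
blue [132.7 181.1] [121, 169, 24, 25, 468] [590.5 225.9]
blue [ 95.5 222.1] [84, 210, 24, 24, 463] [489.9 319.4]
blue [132.8 260.1] [126, 252, 17, 17, 118] [395.8 224.3]
blue [303.7 272.3] [295, 264, 18, 18, 247] [ 362.8 -193.6]
red [378.8 212.7] [373, 207, 13, 12, 130] [ 507.  -385.2]
red [174.  218.9] [168, 213, 13, 13, 141] [497. 125.]
red [255.7 252.6] [226, 231, 61, 44, 2425] [411.8 -77.2]
tray ((255.69998168945312, 252.60000610351562), (41.21422576904297, 60.01856231689453), 86.8201675415039) [[461.0, 7.0], [468.0, -151.0], [360.0, -156.0], [353.0, 1.0]]
glass ring [394.91374509 215.61262106 143.        ]
hub [492.  216.6  80. ]
rack ((355.1486511230469, 220.1081085205078), (48.083045959472656, 79.32966613769531), 72.89727020263672) [[524.0, -219.0], [584.0, -424.0], [461.0, -459.0], [403.0, -255.0]] [ 493.09836844 -339.0265297 ]
```

View pics/a.png

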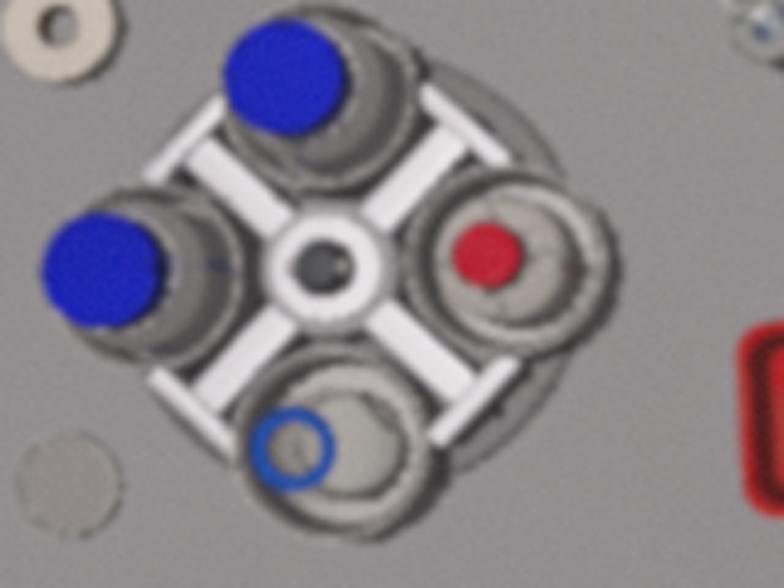

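View pics/k.png

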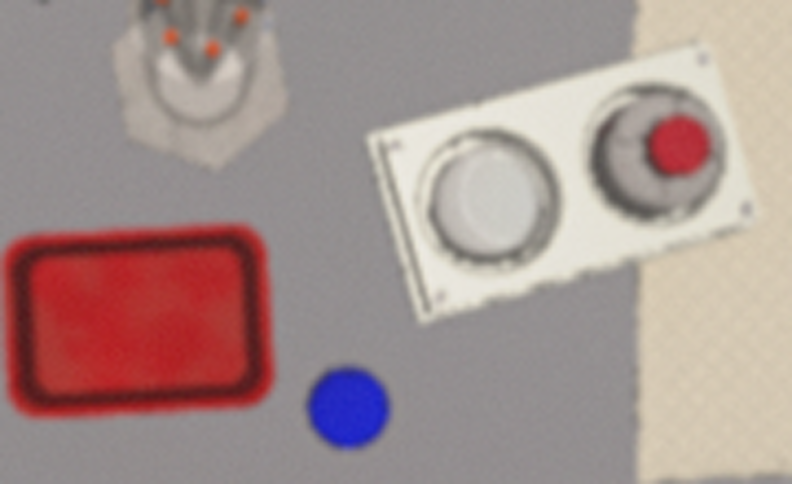

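>>> arm_command(
  deltas=[
    {"wz": -0.171,"hand": 75},
    {"wz": -0.171},
    {"wz": -0.171},
    {"wz": -0.171},
    {"wz": -0.171},
    {"wz": -0.171},
    {"wz": -0.171},
    {},
  ],
  squeeze=40,
)

```text
schema error: expected keys hand, tx, ty, tz, wx, wy, wz
```

```bash
python3 - <<'E'
from h import *
f=grab('top')
for n,u,v in(('B',144.8,259.1),('R',179.5,220.8)): print(n,onplane(f,u,v,67).round(1))
g=cv2.GaussianBlur(cv2.resize(cv2.cvtColor(f['image'],cv2.COLOR_RGB2GRAY),None,fx=4,fy=4,interpolation=2),(5,5),0)
for nm,z,reg,lo,hi in(('rims',67,(75,160,235,295),70,100),('hub',75,(125,205,160,240),20,60),('nest',46,(300,185,405,260),50,75)):
    x0,y0,x1,y1=reg
    c=cv2.HoughCircles(g[y0*4:y1*4,x0*4:x1*4],cv2.HOUGH_GRADIENT,1.5,50,param1=80,param2=35,minRadius=lo,maxRadius=hi)
    for q in (c[0][:7] if c is not None else []):
        u,v=q[0]/4+x0-.375,q[1]/4+y0-.375; print(nm,round(u,1),round(v,1),q[2]/4,onplane(f,u,v,z).round(1)[:2])
E
```

```text
B [396.4 212.3  67. ]
R [494.9 121.2  67. ]
rims 176.4 219.8 21.475 [497.5 129.2]
rims 139.3 185.3 19.825 [588.7 227.9]
rims 103.7 223.2 20.575 [490.3 322.7]
rims 144.6 258.1 23.125 [399.1 212.9]
rims 148.7 221.7 21.0625 [493.3 202.2]
hub 140.9 221.7 11.075001 [493.1 220.7]
nest 335.1 226.1 17.2625 [ 477.8 -284.3]
nest 374.1 216.3 15.1625 [ 502.3 -389. ]
```

>>> arm_command(
  deltas=[
    {"wz": -0.171,"hand": 75},
    {"wz": -0.171},
    {"wz": -0.171},
    {"wz": -0.171},
    {"wz": -0.171},
    {"wz": -0.171},
    {"wz": -0.171},
    {"tz": 0},
  ],
  squeeze=40,
)

```text
schema error: expected keys hand, tx, ty, tz, wx, wy, wz
```

All keys are apparently needed in each row.

>>> arm_command(
  deltas=[
    {"hand": 75,"tx": 0,"ty": 0,"tz": 0,"wx": 0,"wy": 0,"wz": -0.171},
    {"hand": 75,"tx": 0,"ty": 0,"tz": 0,"wx": 0,"wy": 0,"wz": -0.171},
    {"hand": 75,"tx": 0,"ty": 0,"tz": 0,"wx": 0,"wy": 0,"wz": -0.171},
    {"hand": 75,"tx": 0,"ty": 0,"tz": 0,"wx": 0,"wy": 0,"wz": -0.171},
    {"hand": 75,"tx": 0,"ty": 0,"tz": 0,"wx": 0,"wy": 0,"wz": -0.171},
    {"hand": 75,"tx": 0,"ty": 0,"tz": 0,"wx": 0,"wy": 0,"wz": -0.171},
    {"hand": 75,"tx": 0,"ty": 0,"tz": 0,"wx": 0,"wy": 0,"wz": -0.171},
  ],
  squeeze=40,
)

```text
clock: 1.12
eef_pos: [228.2, -581.7, 231.1]
tcp_rot: [-3.141, -0.0, 1.576]
contact_force: [0.8, 1.7, 0.3]
opening: 0.88
grasp_force: 0.0
```

>>> arm_command(
  deltas=[
    {"hand": 75,"tx": 50,"ty": 15,"tz": 0,"wx": 0,"wy": 0,"wz": 0},
    {"hand": 75,"tx": 50,"ty": 15,"tz": 0,"wx": 0,"wy": 0,"wz": 0},
    {"hand": 75,"tx": 50,"ty": 15,"tz": 0,"wx": 0,"wy": 0,"wz": 0},
    {"hand": 75,"tx": 50,"ty": 15,"tz": 0,"wx": 0,"wy": 0,"wz": 0},
    {"hand": 75,"tx": 50,"ty": 15,"tz": 0,"wx": 0,"wy": 0,"wz": 0},
    {"hand": 75,"tx": 50,"ty": 15,"tz": 0,"wx": 0,"wy": 0,"wz": 0},
    {"hand": 75,"tx": 50,"ty": 15,"tz": 0,"wx": 0,"wy": 0,"wz": 0},
    {"hand": 75,"tx": 50,"ty": 15,"tz": 0,"wx": 0,"wy": 0,"wz": 0},
  ],
)

```text
clock: 2.12
eef_pos: [348.5, -180.3, 231.5]
tcp_rot: [3.141, 0.0, 1.57]
contact_force: [1.0, 0.5, -0.9]
opening: 0.877
grasp_force: 0.0
```

>>> arm_command(
  deltas=[
    {"hand": 75,"tx": 50,"ty": 10,"tz": 0,"wx": 0,"wy": 0,"wz": 0},
    {"hand": 75,"tx": 50,"ty": 10,"tz": 0,"wx": 0,"wy": 0,"wz": 0},
    {"hand": 75,"tx": 50,"ty": 10,"tz": 0,"wx": 0,"wy": 0,"wz": 0},
    {"hand": 75,"tx": 50,"ty": 10,"tz": 0,"wx": 0,"wy": 0,"wz": 0},
    {"hand": 75,"tx": 50,"ty": 5,"tz": 0,"wx": 0,"wy": 0,"wz": 0},
    {"hand": 75,"tx": 50,"ty": 2,"tz": 0,"wx": 0,"wy": 0,"wz": 0},
    {"hand": 75,"tx": 50,"ty": 0,"tz": 0,"wx": 0,"wy": 0,"wz": 0},
    {"hand": 75,"tx": 50,"ty": 0,"tz": 0,"wx": 0,"wy": 0,"wz": 0},
  ],
)

```text
clock: 3.12
eef_pos: [395.0, 219.9, 231.5]
tcp_rot: [3.141, -0.0, 1.571]
contact_force: [2.2, -0.0, 0.3]
opening: 0.879
grasp_force: 0.0
```

>>> arm_command(
  deltas=[
    {"hand": 75,"tx": 0,"ty": 0,"tz": 40,"wx": 0,"wy": 0,"wz": 0},
    {"hand": 75,"tx": 0,"ty": 0,"tz": 30,"wx": 0,"wy": 0,"wz": 0},
    {"hand": 75,"tx": 0,"ty": 0,"tz": 20,"wx": 0,"wy": 0,"wz": 0},
    {"hand": 75,"tx": 0,"ty": 0,"tz": 13,"wx": 0,"wy": 0,"wz": 0},
    {"hand": 75,"tx": 0,"ty": 0,"tz": 10,"wx": 0,"wy": 0,"wz": 0},
    {"hand": 75,"tx": 0,"ty": 0,"tz": 0,"wx": 0,"wy": 0,"wz": 0},
  ],
)

```text
clock: 3.88
eef_pos: [395.1, 218.0, 118.0]
tcp_rot: [-3.141, 0.0, 1.571]
contact_force: [-0.1, 0.0, 0.8]
opening: 0.878
grasp_force: 0.0
```

```bash
python3 - <<'E'
from h import *
f=grab('side');cv2.imwrite('pics/s1.png',cv2.resize(cv2.cvtColor(f['image'][130:250,320:460],cv2.COLOR_RGB2BGR),None,fx=5,fy=5,interpolation=2))
print(proj(f,[395,220,143]))
E
```

```text
[391.96480885 172.38538932]
```

View pics/s1.png

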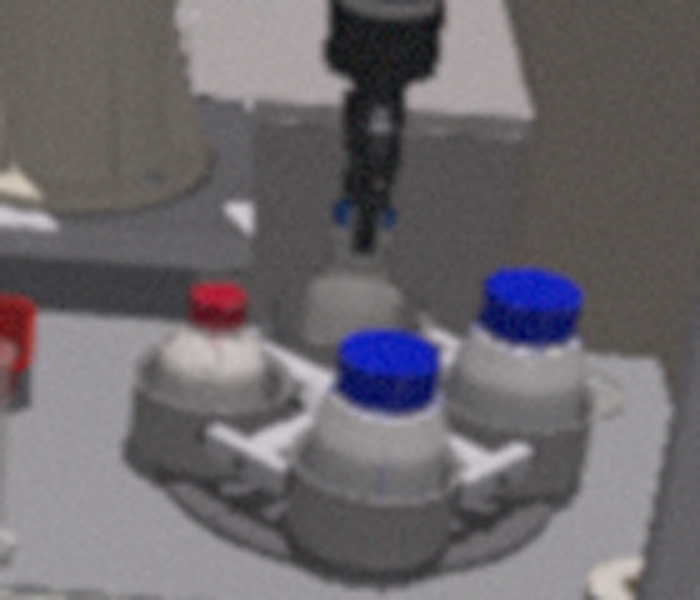

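The side crop shows the fingers straddling the glass bottle's blue ring (crop 335–395, finger at 365), so they are centred. Next I close and lift.

>>> arm_command(
  deltas=[
    {"hand": 20,"tx": 0,"ty": 0,"tz": 0,"wx": 0,"wy": 0,"wz": 0},
    {"hand": 20,"tx": 0,"ty": 0,"tz": 0,"wx": 0,"wy": 0,"wz": 0},
    {"hand": 20,"tx": 0,"ty": 0,"tz": 0,"wx": 0,"wy": 0,"wz": 0},
    {"hand": 20,"tx": 0,"ty": 0,"tz": 0,"wx": 0,"wy": 0,"wz": 0},
    {"hand": 20,"tx": 0,"ty": 0,"tz": 0,"wx": 0,"wy": 0,"wz": 0},
    {"hand": 20,"tx": 0,"ty": 0,"tz": 0,"wx": 0,"wy": 0,"wz": 0},
  ],
  squeeze=40,
)

```text
clock: 4.68
eef_pos: [395.7, 218.4, 119.0]
tcp_rot: [3.14, -0.001, 1.571]
contact_force: [-0.0, -1.7, 6.3]
opening: 0.456
grasp_force: 40.0
```

>>> arm_command(
  deltas=[
    {"hand": 20,"tx": 0,"ty": 0,"tz": -5,"wx": 0,"wy": 0,"wz": 0},
    {"hand": 20,"tx": 0,"ty": 0,"tz": -15,"wx": 0,"wy": 0,"wz": 0},
    {"hand": 20,"tx": 0,"ty": 0,"tz": -30,"wx": 0,"wy": 0,"wz": 0},
    {"hand": 20,"tx": 0,"ty": 0,"tz": -30,"wx": 0,"wy": 0,"wz": 0},
    {"hand": 20,"tx": 0,"ty": 0,"tz": -15,"wx": 0,"wy": 0,"wz": 0},
    {"hand": 20,"tx": 0,"ty": 0,"tz": -5,"wx": 0,"wy": 0,"wz": 0},
  ],
)

```text
clock: 5.42
eef_pos: [395.5, 218.3, 219.2]
tcp_rot: [3.14, -0.001, 1.571]
contact_force: [0.8, 0.1, -2.5]
opening: 0.454
grasp_force: 40.7
```

>>> arm_command(
  deltas=[
    {"hand": 20,"tx": -20,"ty": 0,"tz": 0,"wx": 0,"wy": 0,"wz": 0},
    {"hand": 20,"tx": -40,"ty": 3,"tz": 0,"wx": 0,"wy": 0,"wz": 0},
    {"hand": 20,"tx": -50,"ty": 3,"tz": 0,"wx": 0,"wy": 0,"wz": 0},
    {"hand": 20,"tx": -50,"ty": 3,"tz": 0,"wx": 0,"wy": 0,"wz": 0},
    {"hand": 20,"tx": -50,"ty": 3,"tz": 0,"wx": 0,"wy": 0,"wz": 0},
    {"hand": 20,"tx": -45,"ty": 3,"tz": 0,"wx": 0,"wy": 0,"wz": 0},
    {"hand": 20,"tx": -27,"ty": 1,"tz": 0,"wx": 0,"wy": 0,"wz": 0},
    {"hand": 20,"tx": -12,"ty": 0,"tz": 0,"wx": 0,"wy": 0,"wz": 0},
  ],
)

```text
clock: 6.42
eef_pos: [410.6, -76.9, 217.5]
tcp_rot: [-3.14, -0.0, 1.569]
contact_force: [-0.3, -0.6, -1.7]
opening: 0.454
grasp_force: 40.7
```

>>> arm_command(
  deltas=[
    {"hand": 20,"tx": 0,"ty": 0,"tz": 20,"wx": 0,"wy": 0,"wz": 0},
    {"hand": 20,"tx": 0,"ty": 0,"tz": 40,"wx": 0,"wy": 0,"wz": 0},
    {"hand": 20,"tx": 0,"ty": 0,"tz": 30,"wx": 0,"wy": 0,"wz": 0},
    {"hand": 20,"tx": 0,"ty": 0,"tz": 15,"wx": 0,"wy": 0,"wz": 0},
    {"hand": 20,"tx": 0,"ty": 0,"tz": 5,"wx": 0,"wy": 0,"wz": 0},
    {"hand": 20,"tx": 0,"ty": 0,"tz": 2,"wx": 0,"wy": 0,"wz": 0},
    {"hand": 20,"tx": 0,"ty": 0,"tz": 2,"wx": 0,"wy": 0,"wz": 0},
  ],
)

```text
clock: 7.3
eef_pos: [412.3, -75.9, 105.2]
tcp_rot: [3.14, 0.0, 1.571]
contact_force: [-2.4, 1.1, 22.0]
opening: 0.456
grasp_force: 43.3
```

>>> arm_command(
  deltas=[
    {"hand": 75,"tx": 0,"ty": 0,"tz": -1,"wx": 0,"wy": 0,"wz": 0},
    {"hand": 75,"tx": 0,"ty": 0,"tz": 0,"wx": 0,"wy": 0,"wz": 0},
    {"hand": 75,"tx": 0,"ty": 0,"tz": 0,"wx": 0,"wy": 0,"wz": 0},
    {"hand": 75,"tx": 0,"ty": 0,"tz": 0,"wx": 0,"wy": 0,"wz": 0},
    {"hand": 75,"tx": 0,"ty": 0,"tz": -20,"wx": 0,"wy": 0,"wz": 0},
    {"hand": 75,"tx": 0,"ty": 0,"tz": -40,"wx": 0,"wy": 0,"wz": 0},
    {"hand": 75,"tx": 0,"ty": 0,"tz": -45,"wx": 0,"wy": 0,"wz": 0},
    {"hand": 75,"tx": 0,"ty": 0,"tz": -20,"wx": 0,"wy": 0,"wz": 0},
  ],
)

```text
clock: 8.3
eef_pos: [412.1, -76.0, 232.7]
tcp_rot: [3.138, 0.001, 1.571]
contact_force: [0.6, -0.4, -0.5]
opening: 0.881
grasp_force: 0.0
```

```bash
python3 - <<'E'
from h import *
print(r.sense()['eef_pos'])
f=grab('top');im=f['image'];cv2.imwrite('pics/t2.png',cv2.resize(cv2.cvtColor(im[160:300,75:315],cv2.COLOR_RGB2BGR),None,fx=3.3,fy=3.3,interpolation=2))
hsv=cv2.cvtColor(im,cv2.COLOR_RGB2HSV);blue=cv2.inRange(hsv,(110,130,60),(130,255,255))
n,l,s,c=cv2.connectedComponentsWithStats(blue)
for i in range(1,n):
    if s[i,4]>25 and s[i,1]>150: print(c[i].round(1),s[i].tolist(),onplane(f,*c[i],141).round(1)[:2])
E
```

```text
[412.13257296 -76.0280116  232.69032462]
[132.7 181.1] [121, 169, 25, 25, 469] [590.6 225.9]
[ 95.5 222.1] [84, 210, 24, 24, 460] [489.8 319.4]
[485.6 230.8] [481, 225, 11, 12, 75] [ 456.7 -657.4]
[303.8 272.4] [295, 264, 18, 18, 245] [ 362.7 -193.8]
```

View pics/t2.png

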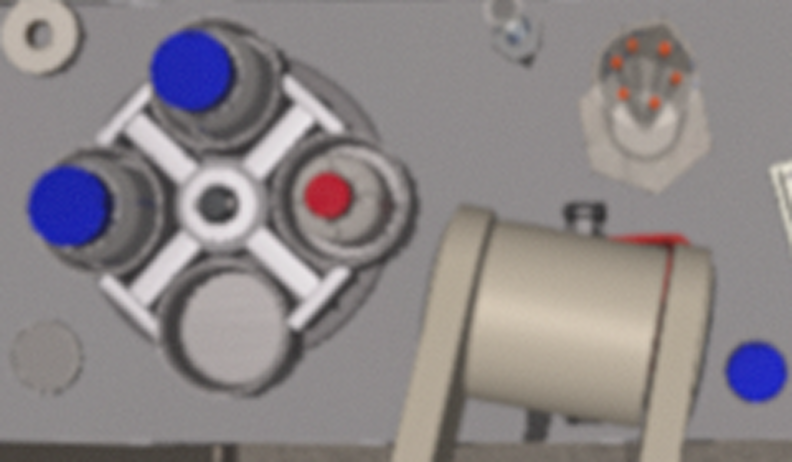

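```bash
python3 - <<'E'
from h import *
f=grab('top');g=cv2.cvtColor(f['image'],cv2.COLOR_RGB2GRAY)
print(*[(u,int(g[257:262,u].mean())) for u in range(118,172)]); print(*[(v,int(g[v,143:148].mean())) for v in range(234,284)])
for u in(122,126,129,163,166): print(u,[onplane(f,u,259,z).round(1)[1] for z in(16,67)])
for P in((395,217),(395,212)):
  for z,rr in((67,47.5),(16,47.5)): print(P,z,[proj(f,[P[0],P[1]+d,z]).round(1)[0] for d in(rr,-rr)],[proj(f,[P[0]+d,P[1],z]).round(1)[1] for d in(rr,-rr)])
E
```

```text
(118, 142) (119, 161) (120, 177) (121, 182) (122, 166) (123, 131) (124, 98) (125, 75) (126, 63) (127, 62) (128, 71) (129, 99) (130, 137) (131, 161) (132, 166) (133, 166) (134, 166) (135, 165) (136, 166) (137, 165) (138, 166) (139, 166) (140, 167) (141, 166) (142, 168) (143, 166) (144, 168) (145, 167) (146, 168) (147, 168) (148, 168) (149, 168) (150, 168) (151, 169) (152, 168) (153, 170) (154, 169) (155, 170) (156, 170) (157, 170) (158, 170) (159, 166) (160, 152) (161, 141) (162, 133) (163, 130) (164, 140) (165, 141) (166, 125) (167, 108) (168, 96) (169, 89) (170, 94) (171, 106)
(234, 141) (235, 122) (236, 92) (237, 88) (238, 116) (239, 134) (240, 121) (241, 95) (242, 113) (243, 155) (244, 171) (245, 172) (246, 173) (247, 173) (248, 172) (249, 172) (250, 172) (251, 173) (252, 172) (253, 171) (254, 170) (255, 170) (256, 171) (257, 170) (258, 168) (259, 166) (260, 167) (261, 166) (262, 167) (263, 167) (264, 166) (265, 165) (266, 167) (267, 167) (268, 167) (269, 166) (270, 166) (271, 167) (272, 166) (273, 166) (274, 164) (275, 148) (276, 117) (277, 99) (278, 110) (279, 123) (280, 134) (281, 138) (282, 141) (283, 139)
122 [np.float64(287.7), np.float64(272.9)]
126 [np.float64(276.6), np.float64(262.2)]
129 [np.float64(268.3), np.float64(254.2)]
163 [np.float64(175.1), np.float64(164.4)]
166 [np.float64(166.9), np.float64(156.6)]
(395, 217) 67 [np.float64(125.1), np.float64(161.1)] [np.float64(241.3), np.float64(278.0)]
(395, 217) 16 [np.float64(130.4), np.float64(165.1)] [np.float64(241.5), np.float64(276.8)]
(395, 212) 67 [np.float64(127.0), np.float64(163.0)] [np.float64(241.3), np.float64(278.0)]
(395, 212) 16 [np.float64(132.2), np.float64(166.9)] [np.float64(241.5), np.float64(276.8)]
```

>>> arm_command(
  deltas=[
    {"hand": 85,"tx": 30,"ty": 0,"tz": 0,"wx": 0,"wy": 0,"wz": 0},
    {"hand": 85,"tx": 55,"ty": 10,"tz": 0,"wx": 0,"wy": 0,"wz": 0},
    {"hand": 85,"tx": 60,"ty": 15,"tz": 0,"wx": 0,"wy": 0,"wz": 0},
    {"hand": 85,"tx": 60,"ty": 15,"tz": 0,"wx": 0,"wy": 0,"wz": 0},
    {"hand": 85,"tx": 60,"ty": 15,"tz": 0,"wx": 0,"wy": 0,"wz": 0},
    {"hand": 85,"tx": 60,"ty": 15,"tz": 0,"wx": 0,"wy": 0,"wz": 0},
    {"hand": 85,"tx": 50,"ty": 8,"tz": 0,"wx": 0,"wy": 0,"wz": 0},
    {"hand": 85,"tx": 20,"ty": 0,"tz": 0,"wx": 0,"wy": 0,"wz": 0},
  ],
)

```text
clock: 9.4
eef_pos: [488.8, 321.4, 228.4]
tcp_rot: [-3.14, 0.001, 1.573]
contact_force: [0.1, 0.3, -0.0]
opening: 0.995
grasp_force: 0.0
```

>>> arm_command(
  deltas=[
    {"hand": 85,"tx": 0,"ty": 0,"tz": 0,"wx": 0,"wy": 0,"wz": 0},
    {"hand": 85,"tx": 0,"ty": 0,"tz": 30,"wx": 0,"wy": 0,"wz": 0},
    {"hand": 85,"tx": 0,"ty": 0,"tz": 38,"wx": 0,"wy": 0,"wz": 0},
  ],
)

```text
clock: 9.78
eef_pos: [489.4, 317.7, 161.9]
tcp_rot: [3.14, -0.0, 1.57]
contact_force: [-0.0, -1.1, -0.4]
opening: 0.998
grasp_force: 0.0
```

>>> arm_command(
  deltas=[
    {"hand": 85,"tx": 0,"ty": 0,"tz": 20,"wx": 0,"wy": 0,"wz": 0},
    {"hand": 85,"tx": 0,"ty": 0,"tz": 15,"wx": 0,"wy": 0,"wz": 0},
    {"hand": 85,"tx": 0,"ty": 0,"tz": 10,"wx": 0,"wy": 0,"wz": 0},
    {"hand": 85,"tx": 0,"ty": 0,"tz": 3,"wx": 0,"wy": 0,"wz": 0},
    {"hand": 85,"tx": 0,"ty": 0,"tz": 0,"wx": 0,"wy": 0,"wz": 0},
  ],
)

```text
clock: 10.4
eef_pos: [489.5, 319.2, 114.7]
tcp_rot: [3.141, -0.0, 1.571]
contact_force: [-0.4, 0.0, 0.8]
opening: 0.993
grasp_force: 0.0
```

>>> arm_command(
  deltas=[
    {"hand": 40,"tx": 0,"ty": 0,"tz": 0,"wx": 0,"wy": 0,"wz": 0},
    {"hand": 40,"tx": 0,"ty": 0,"tz": 0,"wx": 0,"wy": 0,"wz": 0},
    {"hand": 40,"tx": 0,"ty": 0,"tz": 0,"wx": 0,"wy": 0,"wz": 0},
    {"hand": 40,"tx": 0,"ty": 0,"tz": 0,"wx": 0,"wy": 0,"wz": 0},
    {"hand": 40,"tx": 0,"ty": 0,"tz": 0,"wx": 0,"wy": 0,"wz": 0},
  ],
  squeeze=60,
)

```text
clock: 11.02
eef_pos: [490.0, 319.6, 115.3]
tcp_rot: [3.14, -0.001, 1.571]
contact_force: [0.3, -0.6, 5.9]
opening: 0.707
grasp_force: 64.7
```

>>> arm_command(
  deltas=[
    {"hand": 40,"tx": 0,"ty": 0,"tz": -5,"wx": 0,"wy": 0,"wz": 0},
    {"hand": 40,"tx": 0,"ty": 0,"tz": -15,"wx": 0,"wy": 0,"wz": 0},
    {"hand": 40,"tx": 0,"ty": 0,"tz": -30,"wx": 0,"wy": 0,"wz": 0},
    {"hand": 40,"tx": 0,"ty": 0,"tz": -30,"wx": 0,"wy": 0,"wz": 0},
    {"hand": 40,"tx": 0,"ty": 0,"tz": -15,"wx": 0,"wy": 0,"wz": 0},
    {"hand": 40,"tx": 0,"ty": 0,"tz": -5,"wx": 0,"wy": 0,"wz": 0},
  ],
)

```text
clock: 11.78
eef_pos: [489.4, 319.3, 215.2]
tcp_rot: [3.141, -0.001, 1.571]
contact_force: [0.1, 0.1, -2.8]
opening: 0.703
grasp_force: 65.7
```

>>> arm_command(
  deltas=[
    {"hand": 40,"tx": -10,"ty": -10,"tz": 0,"wx": 0,"wy": 0,"wz": 0},
    {"hand": 40,"tx": -25,"ty": -25,"tz": 0,"wx": 0,"wy": 0,"wz": 0},
    {"hand": 40,"tx": -30,"ty": -28,"tz": 0,"wx": 0,"wy": 0,"wz": 0},
    {"hand": 40,"tx": -25,"ty": -22,"tz": 0,"wx": 0,"wy": 0,"wz": 0},
    {"hand": 40,"tx": -10,"ty": -9,"tz": 0,"wx": 0,"wy": 0,"wz": 0},
    {"hand": 40,"tx": 0,"ty": 0,"tz": 0,"wx": 0,"wy": 0,"wz": 0},
  ],
)

```text
clock: 12.52
eef_pos: [394.6, 218.7, 213.9]
tcp_rot: [-3.141, 0.0, 1.57]
contact_force: [0.9, -0.4, -3.0]
opening: 0.71
grasp_force: 65.9
```

>>> arm_command(
  deltas=[
    {"hand": 40,"tx": 0,"ty": 0,"tz": 20,"wx": 0,"wy": 0,"wz": 0},
    {"hand": 40,"tx": 0,"ty": 0,"tz": 20,"wx": 0,"wy": 0,"wz": 0},
    {"hand": 40,"tx": 0,"ty": 0,"tz": 15,"wx": 0,"wy": 0,"wz": 0},
    {"hand": 40,"tx": 0,"ty": 0,"tz": 0,"wx": 0,"wy": 0,"wz": 0},
  ],
)

```text
clock: 13.02
eef_pos: [394.9, 219.2, 158.2]
tcp_rot: [-3.14, 0.001, 1.571]
contact_force: [0.1, 0.3, -2.7]
opening: 0.705
grasp_force: 65.9
```

Underside is about 8 mm below the rim with no contact force. Continuing down.

>>> arm_command(
  deltas=[
    {"hand": 40,"tx": 0,"ty": 0,"tz": 18,"wx": 0,"wy": 0,"wz": 0},
    {"hand": 40,"tx": 0,"ty": 0,"tz": 15,"wx": 0,"wy": 0,"wz": 0},
    {"hand": 40,"tx": 0,"ty": 0,"tz": 6,"wx": 0,"wy": 0,"wz": 0},
    {"hand": 40,"tx": 0,"ty": 0,"tz": 3,"wx": 0,"wy": 0,"wz": 0},
    {"hand": 40,"tx": 0,"ty": 0,"tz": 1,"wx": 0,"wy": 0,"wz": 0},
    {"hand": 40,"tx": 0,"ty": 0,"tz": 0,"wx": 0,"wy": 0,"wz": 0},
  ],
)

```text
clock: 13.78
eef_pos: [395.4, 219.3, 116.6]
tcp_rot: [3.141, -0.0, 1.571]
contact_force: [-0.3, -0.6, -3.0]
opening: 0.703
grasp_force: 65.9
```

>>> arm_command(
  deltas=[
    {"hand": 40,"tx": 0,"ty": 0,"tz": 1.5,"wx": 0,"wy": 0,"wz": 0},
    {"hand": 40,"tx": 0,"ty": 0,"tz": 0,"wx": 0,"wy": 0,"wz": 0},
    {"hand": 85,"tx": 0,"ty": 0,"tz": 0,"wx": 0,"wy": 0,"wz": 0},
    {"hand": 85,"tx": 0,"ty": 0,"tz": 0,"wx": 0,"wy": 0,"wz": 0},
    {"hand": 85,"tx": 0,"ty": 0,"tz": 0,"wx": 0,"wy": 0,"wz": 0},
    {"hand": 85,"tx": 0,"ty": 0,"tz": -15,"wx": 0,"wy": 0,"wz": 0},
    {"hand": 85,"tx": 0,"ty": 0,"tz": -40,"wx": 0,"wy": 0,"wz": 0},
    {"hand": 85,"tx": 0,"ty": 0,"tz": -50,"wx": 0,"wy": 0,"wz": 0},
  ],
)

```text
clock: 14.78
eef_pos: [394.7, 218.8, 221.3]
tcp_rot: [-3.14, 0.001, 1.571]
contact_force: [1.9, 0.8, 0.7]
opening: 0.996
grasp_force: 0.0
```

>>> arm_command(
  deltas=[
    {"hand": 75,"tx": -40,"ty": 0,"tz": 0,"wx": 0,"wy": 0,"wz": 0},
    {"hand": 75,"tx": -60,"ty": 0,"tz": 0,"wx": 0,"wy": 0,"wz": 0},
    {"hand": 75,"tx": -60,"ty": 0,"tz": 0,"wx": 0,"wy": 0,"wz": 0},
    {"hand": 75,"tx": -60,"ty": 0,"tz": 0,"wx": 0,"wy": 0,"wz": 0},
    {"hand": 75,"tx": -60,"ty": 0,"tz": 0,"wx": 0,"wy": 0,"wz": 0},
    {"hand": 75,"tx": -60,"ty": 0,"tz": 0,"wx": 0,"wy": 0,"wz": 0},
    {"hand": 75,"tx": -60,"ty": 0,"tz": 0,"wx": 0,"wy": 0,"wz": 0},
    {"hand": 75,"tx": -50,"ty": 20,"tz": 0,"wx": 0,"wy": 0,"wz": 0},
  ],
)

```text
clock: 15.78
eef_pos: [414.4, -233.1, 221.1]
tcp_rot: [3.141, 0.0, 1.569]
contact_force: [0.7, 0.3, -0.2]
opening: 0.877
grasp_force: 0.0
```

```bash
python3 - <<'E'
from h import *
print(r.sense()['eef_pos'])
g=grab('side')
f=grab('top');im=f['image'];cv2.imwrite('pics/t3.png',cv2.resize(cv2.cvtColor(im[160:300,75:315],cv2.COLOR_RGB2BGR),None,fx=3.3,fy=3.3,interpolation=2))
for nm,f,x0,x1 in(('top',f,0,560),('side',g,190,420)):
    hsv=cv2.cvtColor(f['image'],cv2.COLOR_RGB2HSV)
    m={'blue':cv2.inRange(hsv,(110,130,60),(130,255,255)),'red':cv2.inRange(hsv,(0,130,60),(8,255,255))|cv2.inRange(hsv,(172,130,60),(180,255,255))}
    for k in m:
        n,l,s,c=cv2.connectedComponentsWithStats(m[k])
        for i in range(1,n):
            if s[i,4]>25 and s[i,1]>150 and x0<c[i][0]<x1: print(nm,k,c[i].round(1),s[i].tolist(),onplane(f,*c[i],141 if k=='blue' else 124).round(1)[:2])
print(proj(g,[507,-386,115]))
E
```

```text
[ 414.40153547 -233.14101242  221.05400836]
top blue [132.6 181.1] [121, 169, 24, 25, 467] [590.5 226. ]
top blue [485.5 230.8] [481, 225, 11, 12, 77] [ 456.7 -657.1]
top blue [253.8 253. ] [246, 245, 17, 17, 100] [411.1 -73.1]
top blue [134.4 260.1] [122, 249, 26, 24, 477] [395.8 220.3]
top red [378.8 212.7] [373, 207, 13, 12, 132] [ 506.9 -385.2]
top red [174.  218.9] [168, 213, 13, 13, 141] [497. 125.]
top red [255.9 252.7] [226, 231, 61, 44, 1984] [411.7 -77.5]
side blue [392.5 175.8] [384, 169, 18, 14, 210] [417.4 220.9]
side blue [304.6 171.5] [299, 170, 12, 5, 28] [433.7 -71.2]
side blue [268.2 191. ] [265, 185, 7, 13, 74] [ 596.  -166.6]
side blue [397.  203.4] [388, 196, 20, 16, 268] [611.  226.2]
side blue [203.4 282.2] [180, 267, 40, 32, 717] [1069.4 -232.2]
side red [208.2 180.1] [203, 177, 11, 8, 71] [ 518.3 -382.1]
side red [363.  190.4] [358, 187, 11, 8, 83] [508.  126.1]
side red [320.2 194. ] [313, 189, 14, 15, 125] [555.8  -7.3]
side red [305.4 205.8] [298, 202, 16, 8, 109] [640.8 -44.9]
side red [194.1 267.9] [169, 257, 55, 32, 789] [ 997.4 -278.3]
side red [329.9 334.1] [328, 331, 5, 8, 30] [1173.5   64.6]
side red [299.6 350.7] [298, 347, 5, 8, 31] [1228.5    8.8]
side red [358.3 390.7] [354, 389, 10, 5, 41] [1308.4  124.8]
[208.18918781 180.9389001 ]
```

View pics/t3.png

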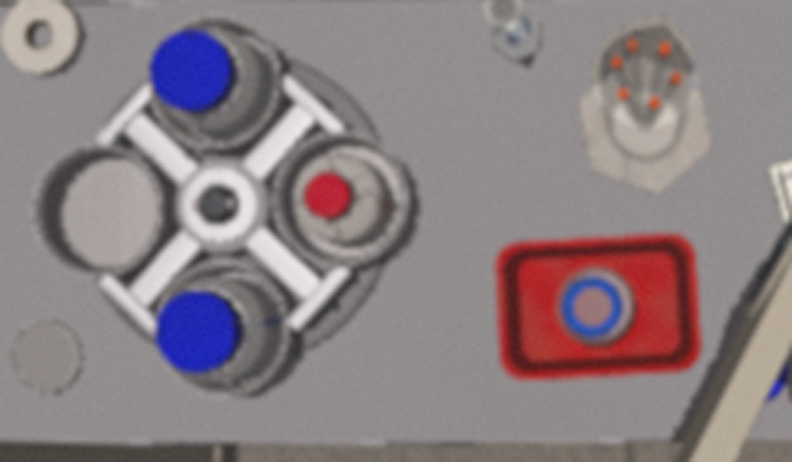

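>>> arm_command(
  deltas=[
    {"hand": 75,"tx": -40,"ty": 20,"tz": 0,"wx": 0,"wy": 0,"wz": 0},
    {"hand": 75,"tx": -50,"ty": 35,"tz": 0,"wx": 0,"wy": 0,"wz": 0},
    {"hand": 75,"tx": -40,"ty": 25,"tz": 0,"wx": 0,"wy": 0,"wz": 0},
    {"hand": 75,"tx": -22,"ty": 12,"tz": 0,"wx": 0,"wy": 0,"wz": 0},
    {"hand": 75,"tx": 0,"ty": 0,"tz": 0,"wx": 0,"wy": 0,"wz": 0},
    {"hand": 75,"tx": 0,"ty": 0,"tz": 30,"wx": 0,"wy": 0,"wz": 0},
    {"hand": 75,"tx": 0,"ty": 0,"tz": 30,"wx": 0,"wy": 0,"wz": 0},
    {"hand": 75,"tx": 0,"ty": 0,"tz": 0,"wx": 0,"wy": 0,"wz": 0},
  ],
)

```text
clock: 16.88
eef_pos: [505.5, -380.5, 158.3]
tcp_rot: [-3.138, -0.003, 1.571]
contact_force: [-0.5, -0.2, -0.1]
opening: 0.875
grasp_force: 0.0
```

>>> arm_command(
  deltas=[
    {"hand": 75,"tx": -5,"ty": 1.5,"tz": 20,"wx": 0,"wy": 0,"wz": 0},
    {"hand": 75,"tx": 0,"ty": 0,"tz": 18,"wx": 0,"wy": 0,"wz": 0},
    {"hand": 75,"tx": 0,"ty": 0,"tz": 11,"wx": 0,"wy": 0,"wz": 0},
    {"hand": 75,"tx": 0,"ty": 0,"tz": 3,"wx": 0,"wy": 0,"wz": 0},
    {"hand": 75,"tx": 0,"ty": 0,"tz": 0,"wx": 0,"wy": 0,"wz": 0},
  ],
)

```text
clock: 17.5
eef_pos: [508.8, -387.9, 107.7]
tcp_rot: [-3.141, -0.0, 1.571]
contact_force: [0.8, -0.4, 1.0]
opening: 0.877
grasp_force: 0.0
```

>>> arm_command(
  deltas=[
    {"hand": 20,"tx": 0,"ty": 0,"tz": 0,"wx": 0,"wy": 0,"wz": 0},
    {"hand": 20,"tx": 0,"ty": 0,"tz": 0,"wx": 0,"wy": 0,"wz": 0},
    {"hand": 20,"tx": 0,"ty": 0,"tz": 0,"wx": 0,"wy": 0,"wz": 0},
    {"hand": 20,"tx": 0,"ty": 0,"tz": 0,"wx": 0,"wy": 0,"wz": 0},
    {"hand": 20,"tx": 0,"ty": 0,"tz": 0,"wx": 0,"wy": 0,"wz": 0},
    {"hand": 20,"tx": 0,"ty": 0,"tz": 0,"wx": 0,"wy": 0,"wz": 0},
  ],
  squeeze=40,
)

```text
clock: 18.25
eef_pos: [508.9, -388.1, 108.5]
tcp_rot: [3.141, 0.001, 1.571]
contact_force: [-1.8, -0.1, 6.1]
opening: 0.409
grasp_force: 39.8
```

>>> arm_command(
  deltas=[
    {"hand": 20,"tx": 0,"ty": 0,"tz": -5,"wx": 0,"wy": 0,"wz": 0},
    {"hand": 20,"tx": 0,"ty": 0,"tz": -15,"wx": 0,"wy": 0,"wz": 0},
    {"hand": 20,"tx": 0,"ty": 0,"tz": -30,"wx": 0,"wy": 0,"wz": 0},
    {"hand": 20,"tx": 0,"ty": 0,"tz": -40,"wx": 0,"wy": 0,"wz": 0},
    {"hand": 20,"tx": 0,"ty": 0,"tz": -30,"wx": 0,"wy": 0,"wz": 0},
    {"hand": 20,"tx": 0,"ty": 0,"tz": -10,"wx": 0,"wy": 0,"wz": 0},
  ],
)

```text
clock: 19.0
eef_pos: [509.6, -388.5, 240.7]
tcp_rot: [3.138, 0.002, 1.571]
contact_force: [-0.2, 0.4, -1.6]
opening: 0.411
grasp_force: 40.0
```

>>> arm_command(
  deltas=[
    {"hand": 20,"tx": 20,"ty": -20,"tz": -10,"wx": 0,"wy": 0,"wz": 0},
    {"hand": 20,"tx": 40,"ty": -30,"tz": -10,"wx": 0,"wy": 0,"wz": 0},
    {"hand": 20,"tx": 50,"ty": -30,"tz": -10,"wx": 0,"wy": 0,"wz": 0},
    {"hand": 20,"tx": 55,"ty": -20,"tz": 0,"wx": 0,"wy": 0,"wz": 0},
    {"hand": 20,"tx": 55,"ty": 0,"tz": 0,"wx": 0,"wy": 0,"wz": 0},
    {"hand": 20,"tx": 55,"ty": 0,"tz": 0,"wx": 0,"wy": 0,"wz": 0},
    {"hand": 20,"tx": 55,"ty": 0,"tz": 0,"wx": 0,"wy": 0,"wz": 0},
    {"hand": 20,"tx": 55,"ty": 0,"tz": 0,"wx": 0,"wy": 0,"wz": 0},
  ],
)

```text
clock: 20.0
eef_pos: [408.0, -1.2, 267.4]
tcp_rot: [-3.141, -0.0, 1.57]
contact_force: [1.4, 0.2, -0.1]
opening: 0.405
grasp_force: 40.1
```

>>> arm_command(
  deltas=[
    {"hand": 20,"tx": 55,"ty": 0,"tz": 0,"wx": 0,"wy": 0,"wz": 0},
    {"hand": 20,"tx": 55,"ty": 10,"tz": 0,"wx": 0,"wy": 0,"wz": 0},
    {"hand": 20,"tx": 55,"ty": 20,"tz": 0,"wx": 0,"wy": 0,"wz": 0},
    {"hand": 20,"tx": 50,"ty": 25,"tz": 0,"wx": 0,"wy": 0,"wz": 0},
    {"hand": 20,"tx": 50,"ty": 20,"tz": 0,"wx": 0,"wy": 0,"wz": 0},
    {"hand": 20,"tx": 35,"ty": 6,"tz": 0,"wx": 0,"wy": 0,"wz": 0},
    {"hand": 20,"tx": 15,"ty": 0,"tz": 0,"wx": 0,"wy": 0,"wz": 0},
    {"hand": 20,"tx": 0,"ty": 0,"tz": 0,"wx": 0,"wy": 0,"wz": 0},
  ],
)

```text
clock: 21.0
eef_pos: [489.1, 312.2, 267.1]
tcp_rot: [-3.14, 0.001, 1.572]
contact_force: [0.3, -0.4, -1.0]
opening: 0.404
grasp_force: 40.2
```

>>> arm_command(
  deltas=[
    {"hand": 20,"tx": 4,"ty": 1.5,"tz": 30,"wx": 0,"wy": 0,"wz": 0},
    {"hand": 20,"tx": 0,"ty": 0,"tz": 40,"wx": 0,"wy": 0,"wz": 0},
    {"hand": 20,"tx": 0,"ty": 0,"tz": 35,"wx": 0,"wy": 0,"wz": 0},
    {"hand": 20,"tx": 0,"ty": 0,"tz": 22,"wx": 0,"wy": 0,"wz": 0},
    {"hand": 20,"tx": 0,"ty": 0,"tz": 15,"wx": 0,"wy": 0,"wz": 0},
    {"hand": 20,"tx": 0,"ty": 0,"tz": 10,"wx": 0,"wy": 0,"wz": 0},
    {"hand": 20,"tx": 0,"ty": 0,"tz": 5,"wx": 0,"wy": 0,"wz": 0},
    {"hand": 20,"tx": 0,"ty": 0,"tz": 0,"wx": 0,"wy": 0,"wz": 0},
  ],
)

```text
clock: 22.0
eef_pos: [491.4, 316.2, 111.0]
tcp_rot: [3.141, -0.0, 1.571]
contact_force: [0.4, -0.0, -0.9]
opening: 0.404
grasp_force: 40.2
```

>>> arm_command(
  deltas=[
    {"hand": 20,"tx": 0,"ty": 0,"tz": 1.5,"wx": 0,"wy": 0,"wz": 0},
    {"hand": 20,"tx": 0,"ty": 0,"tz": 1,"wx": 0,"wy": 0,"wz": 0},
    {"hand": 20,"tx": 0,"ty": 0,"tz": 0,"wx": 0,"wy": 0,"wz": 0},
  ],
)

```text
clock: 22.38
eef_pos: [491.4, 316.3, 108.6]
tcp_rot: [3.141, -0.0, 1.571]
contact_force: [0.2, -0.1, -0.4]
opening: 0.41
grasp_force: 40.4
```

>>> arm_command(
  deltas=[
    {"hand": 75,"tx": 0,"ty": 0,"tz": 0,"wx": 0,"wy": 0,"wz": 0},
    {"hand": 75,"tx": 0,"ty": 0,"tz": 0,"wx": 0,"wy": 0,"wz": 0},
    {"hand": 75,"tx": 0,"ty": 0,"tz": 0,"wx": 0,"wy": 0,"wz": 0},
    {"hand": 75,"tx": 0,"ty": 0,"tz": 0,"wx": 0,"wy": 0,"wz": 0},
    {"hand": 75,"tx": 0,"ty": 0,"tz": -20,"wx": 0,"wy": 0,"wz": 0},
    {"hand": 75,"tx": 0,"ty": 0,"tz": -45,"wx": 0,"wy": 0,"wz": 0},
    {"hand": 75,"tx": 0,"ty": 0,"tz": -50,"wx": 0,"wy": 0,"wz": 0},
    {"hand": 75,"tx": 0,"ty": 0,"tz": -10,"wx": 0,"wy": 0,"wz": 0},
  ],
)

```text
clock: 23.38
eef_pos: [492.8, 317.2, 237.0]
tcp_rot: [3.137, -0.003, 1.571]
contact_force: [0.5, 0.6, -0.4]
opening: 0.875
grasp_force: 0.0
```

>>> arm_command(
  deltas=[
    {"hand": 75,"tx": -30,"ty": -5,"tz": 0,"wx": 0,"wy": 0,"wz": 0},
    {"hand": 75,"tx": -55,"ty": -12,"tz": 0,"wx": 0,"wy": 0,"wz": 0},
    {"hand": 75,"tx": -60,"ty": -14,"tz": 0,"wx": 0,"wy": 0,"wz": 0},
    {"hand": 75,"tx": -60,"ty": -14,"tz": 0,"wx": 0,"wy": 0,"wz": 0},
    {"hand": 75,"tx": -60,"ty": -14,"tz": 0,"wx": 0,"wy": 0,"wz": 0},
    {"hand": 75,"tx": -60,"ty": -12,"tz": 0,"wx": 0,"wy": 0,"wz": 0},
    {"hand": 75,"tx": -50,"ty": -8,"tz": 0,"wx": 0,"wy": 0,"wz": 0},
    {"hand": 75,"tx": -18,"ty": 0,"tz": 0,"wx": 0,"wy": 0,"wz": 0},
  ],
)

```text
clock: 24.38
eef_pos: [411.0, -79.0, 232.7]
tcp_rot: [-3.141, 0.0, 1.568]
contact_force: [1.3, 0.1, -0.5]
opening: 0.877
grasp_force: 0.0
```

>>> arm_command(
  deltas=[
    {"hand": 75,"tx": 0,"ty": 0,"tz": 0,"wx": 0,"wy": 0,"wz": 0},
    {"hand": 75,"tx": 0,"ty": 0,"tz": 30,"wx": 0,"wy": 0,"wz": 0},
    {"hand": 75,"tx": 0,"ty": 0,"tz": 40,"wx": 0,"wy": 0,"wz": 0},
    {"hand": 75,"tx": 0,"ty": 0,"tz": 15,"wx": 0,"wy": 0,"wz": 0},
    {"hand": 75,"tx": 0,"ty": 0,"tz": 0,"wx": 0,"wy": 0,"wz": 0},
  ],
)

```text
clock: 25.0
eef_pos: [411.2, -75.7, 147.0]
tcp_rot: [-3.138, -0.001, 1.572]
contact_force: [-0.1, 0.3, -0.4]
opening: 0.877
grasp_force: 0.0
```

>>> arm_command(
  deltas=[
    {"hand": 75,"tx": 0,"ty": 0,"tz": 20,"wx": 0,"wy": 0,"wz": 0},
    {"hand": 75,"tx": 0,"ty": 0,"tz": 15,"wx": 0,"wy": 0,"wz": 0},
    {"hand": 75,"tx": 0,"ty": 0,"tz": 7,"wx": 0,"wy": 0,"wz": 0},
    {"hand": 75,"tx": 0,"ty": 0,"tz": 0,"wx": 0,"wy": 0,"wz": 0},
  ],
)

```text
clock: 25.5
eef_pos: [412.4, -76.6, 106.5]
tcp_rot: [3.142, -0.0, 1.571]
contact_force: [-0.8, 0.6, 1.0]
opening: 0.882
grasp_force: 0.0
```

>>> arm_command(
  deltas=[
    {"hand": 20,"tx": 0,"ty": 0,"tz": 0,"wx": 0,"wy": 0,"wz": 0},
    {"hand": 20,"tx": 0,"ty": 0,"tz": 0,"wx": 0,"wy": 0,"wz": 0},
    {"hand": 20,"tx": 0,"ty": 0,"tz": 0,"wx": 0,"wy": 0,"wz": 0},
    {"hand": 20,"tx": 0,"ty": 0,"tz": 0,"wx": 0,"wy": 0,"wz": 0},
    {"hand": 20,"tx": 0,"ty": 0,"tz": 0,"wx": 0,"wy": 0,"wz": 0},
    {"hand": 20,"tx": 0,"ty": 0,"tz": 0,"wx": 0,"wy": 0,"wz": 0},
  ],
)

```text
clock: 26.25
eef_pos: [412.7, -77.0, 107.1]
tcp_rot: [3.141, 0.0, 1.571]
contact_force: [-1.8, -0.3, 7.5]
opening: 0.455
grasp_force: 39.6
```

>>> arm_command(
  deltas=[
    {"hand": 20,"tx": 0,"ty": 0,"tz": -5,"wx": 0,"wy": 0,"wz": 0},
    {"hand": 20,"tx": 0,"ty": 0,"tz": -20,"wx": 0,"wy": 0,"wz": 0},
    {"hand": 20,"tx": 0,"ty": 0,"tz": -40,"wx": 0,"wy": 0,"wz": 0},
    {"hand": 20,"tx": 0,"ty": 0,"tz": -45,"wx": 0,"wy": 0,"wz": 0},
    {"hand": 20,"tx": 0,"ty": 0,"tz": -40,"wx": 0,"wy": 0,"wz": 0},
    {"hand": 20,"tx": 0,"ty": 0,"tz": -10,"wx": 0,"wy": 0,"wz": 0},
  ],
)

```text
clock: 27.0
eef_pos: [413.3, -77.1, 268.7]
tcp_rot: [3.137, 0.001, 1.571]
contact_force: [0.2, -0.3, -2.6]
opening: 0.452
grasp_force: 40.9
```

>>> arm_command(
  deltas=[
    {"hand": 20,"tx": -30,"ty": 0,"tz": 0,"wx": 0,"wy": 0,"wz": 0},
    {"hand": 20,"tx": -50,"ty": 0,"tz": 0,"wx": 0,"wy": 0,"wz": 0},
    {"hand": 20,"tx": -55,"ty": 8,"tz": 0,"wx": 0,"wy": 0,"wz": 0},
    {"hand": 20,"tx": -55,"ty": 20,"tz": 0,"wx": 0,"wy": 0,"wz": 0},
    {"hand": 20,"tx": -50,"ty": 28,"tz": 0,"wx": 0,"wy": 0,"wz": 0},
    {"hand": 20,"tx": -45,"ty": 25,"tz": 0,"wx": 0,"wy": 0,"wz": 0},
    {"hand": 20,"tx": -26,"ty": 13,"tz": 0,"wx": 0,"wy": 0,"wz": 0},
    {"hand": 20,"tx": 0,"ty": 0,"tz": 0,"wx": 0,"wy": 0,"wz": 0},
  ],
)

```text
clock: 28.0
eef_pos: [506.1, -389.1, 263.9]
tcp_rot: [-3.139, -0.001, 1.569]
contact_force: [0.3, 0.9, -2.4]
opening: 0.457
grasp_force: 41.0
```

>>> arm_command(
  deltas=[
    {"hand": 20,"tx": 0,"ty": 0,"tz": 20,"wx": 0,"wy": 0,"wz": 0},
    {"hand": 20,"tx": 0,"ty": 0,"tz": 40,"wx": 0,"wy": 0,"wz": 0},
    {"hand": 20,"tx": 0,"ty": 0,"tz": 30,"wx": 0,"wy": 0,"wz": 0},
    {"hand": 20,"tx": 0,"ty": 0,"tz": 15,"wx": 0,"wy": 0,"wz": 0},
    {"hand": 20,"tx": 0,"ty": 0,"tz": 0,"wx": 0,"wy": 0,"wz": 0},
    {"hand": 20,"tx": 0,"ty": 0,"tz": 0,"wx": 0,"wy": 0,"wz": 0},
  ],
)

```text
clock: 28.75
eef_pos: [506.8, -388.1, 162.5]
tcp_rot: [3.14, 0.001, 1.571]
contact_force: [-0.4, 0.4, -1.6]
opening: 0.457
grasp_force: 41.0
```

>>> arm_command(
  deltas=[
    {"hand": 20,"tx": 0,"ty": 0,"tz": 12,"wx": 0,"wy": 0,"wz": 0},
    {"hand": 20,"tx": 0,"ty": 0,"tz": 8,"wx": 0,"wy": 0,"wz": 0},
    {"hand": 20,"tx": 0,"ty": 0,"tz": 0,"wx": 0,"wy": 0,"wz": 0},
  ],
)

```text
clock: 29.12
eef_pos: [505.7, -387.5, 140.3]
tcp_rot: [-3.14, -0.001, 1.571]
contact_force: [-0.2, 0.0, -1.5]
opening: 0.456
grasp_force: 41.0
```

>>> arm_command(
  deltas=[
    {"hand": 20,"tx": 0,"ty": 0,"tz": 8,"wx": 0,"wy": 0,"wz": 0},
    {"hand": 20,"tx": 0,"ty": 0,"tz": 6,"wx": 0,"wy": 0,"wz": 0},
    {"hand": 20,"tx": 0,"ty": 0,"tz": 4,"wx": 0,"wy": 0,"wz": 0},
    {"hand": 20,"tx": 0,"ty": 0,"tz": 2,"wx": 0,"wy": 0,"wz": 0},
    {"hand": 20,"tx": 0,"ty": 0,"tz": 0,"wx": 0,"wy": 0,"wz": 0},
  ],
)

```text
clock: 29.75
eef_pos: [506.3, -387.9, 121.3]
tcp_rot: [3.142, 0.0, 1.571]
contact_force: [0.6, 0.1, -1.8]
opening: 0.456
grasp_force: 41.1
```

>>> arm_command(
  deltas=[
    {"hand": 20,"tx": 0,"ty": 0,"tz": 1,"wx": 0,"wy": 0,"wz": 0},
    {"hand": 20,"tx": 0,"ty": 0,"tz": 0.5,"wx": 0,"wy": 0,"wz": 0},
    {"hand": 20,"tx": 0,"ty": 0,"tz": 0,"wx": 0,"wy": 0,"wz": 0},
  ],
)

```text
clock: 30.12
eef_pos: [506.5, -388.2, 120.8]
tcp_rot: [3.141, 0.001, 1.571]
contact_force: [-2.2, 0.7, 5.7]
opening: 0.452
grasp_force: 41.7
```

>>> arm_command(
  deltas=[
    {"hand": 75,"tx": 0,"ty": 0,"tz": 0,"wx": 0,"wy": 0,"wz": 0},
    {"hand": 75,"tx": 0,"ty": 0,"tz": 0,"wx": 0,"wy": 0,"wz": 0},
    {"hand": 75,"tx": 0,"ty": 0,"tz": 0,"wx": 0,"wy": 0,"wz": 0},
    {"hand": 75,"tx": 0,"ty": 0,"tz": 0,"wx": 0,"wy": 0,"wz": 0},
    {"hand": 75,"tx": 0,"ty": 0,"tz": -20,"wx": 0,"wy": 0,"wz": 0},
    {"hand": 75,"tx": 0,"ty": 0,"tz": -40,"wx": 0,"wy": 0,"wz": 0},
    {"hand": 75,"tx": 0,"ty": 0,"tz": -45,"wx": 0,"wy": 0,"wz": 0},
    {"hand": 75,"tx": 0,"ty": 0,"tz": -10,"wx": 0,"wy": 0,"wz": 0},
  ],
)

```text
clock: 31.12
eef_pos: [507.8, -389.0, 239.8]
tcp_rot: [3.136, 0.004, 1.571]
contact_force: [0.8, -0.4, -0.7]
opening: 0.883
grasp_force: 0.0
```

>>> arm_command(
  deltas=[
    {"hand": 75,"tx": -40,"ty": -30,"tz": 0,"wx": 0,"wy": 0,"wz": 0},
    {"hand": 75,"tx": -50,"ty": -40,"tz": 0,"wx": 0,"wy": 0,"wz": 0},
    {"hand": 75,"tx": -50,"ty": -40,"tz": 0,"wx": 0,"wy": 0,"wz": 0},
    {"hand": 75,"tx": -40,"ty": -40,"tz": 0,"wx": 0,"wy": 0,"wz": 0},
    {"hand": 75,"tx": -20,"ty": -20,"tz": 0,"wx": 0,"wy": 0,"wz": 0},
    {"hand": 75,"tx": 0,"ty": 0,"tz": 0,"wx": 0,"wy": 0,"wz": 0},
    {"hand": 75,"tx": 0,"ty": 0,"tz": 0,"wx": 0,"wy": 0,"wz": 0},
  ],
)

```text
clock: 32.0
eef_pos: [338.5, -584.9, 234.8]
tcp_rot: [3.141, -0.001, 1.571]
contact_force: [-0.4, -0.1, -0.1]
opening: 0.881
grasp_force: 0.0
```

```bash
python3 - <<'E'
from h import *
f=grab('top');im=f['image'];cv2.imwrite('pics/t4.png',cv2.resize(cv2.cvtColor(im[155:300,75:405],cv2.COLOR_RGB2BGR),None,fx=2.4,fy=2.4,interpolation=2))
g=grab('side');cv2.imwrite('pics/s4.png',cv2.resize(cv2.cvtColor(g['image'][140:260,180:450],cv2.COLOR_RGB2BGR),None,fx=2.9,fy=2.9,interpolation=2))
hsv=cv2.cvtColor(im,cv2.COLOR_RGB2HSV)
m={'blue':cv2.inRange(hsv,(100,110,60),(130,255,255)),'red':cv2.inRange(hsv,(0,130,60),(8,255,255))|cv2.inRange(hsv,(172,130,60),(180,255,255))}
for k in m:
    n,l,s,c=cv2.connectedComponentsWithStats(m[k])
    for i in range(1,n):
        if s[i,4]>25 and s[i,1]>150: print(k,c[i].round(1),s[i].tolist(),onplane(f,*c[i],141 if k=='blue' else 124).round(1)[:2])
E
```

```text
blue [132.6 181.2] [121, 169, 25, 25, 483] [590.4 226. ]
blue [380.9 212.8] [373, 204, 16, 18, 102] [ 505.5 -386.7]
blue [485.6 230.9] [481, 225, 12, 12, 94] [ 456.5 -657.4]
blue [134.4 260.2] [122, 248, 26, 25, 496] [395.7 220.2]
blue [303.8 272.3] [295, 264, 18, 18, 258] [ 362.9 -193.7]
red [174.  218.9] [168, 213, 13, 13, 141] [496.9 124.9]
red [ 99.4 222.5] [93, 217, 14, 13, 142] [489.5 315.1]
red [255.7 252.6] [226, 231, 61, 44, 2428] [411.9 -77.2]
```

View pics/t4.png

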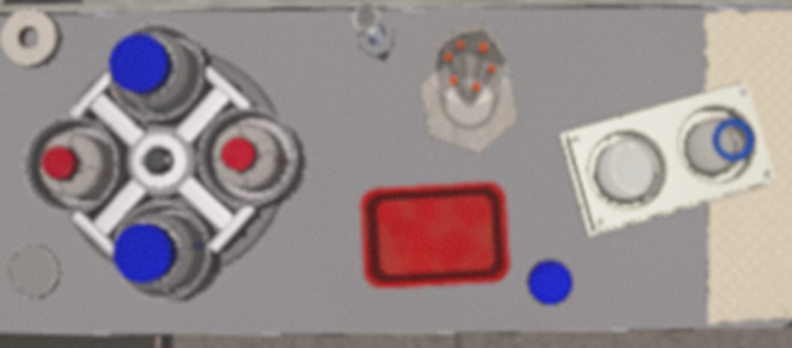

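View pics/s4.png

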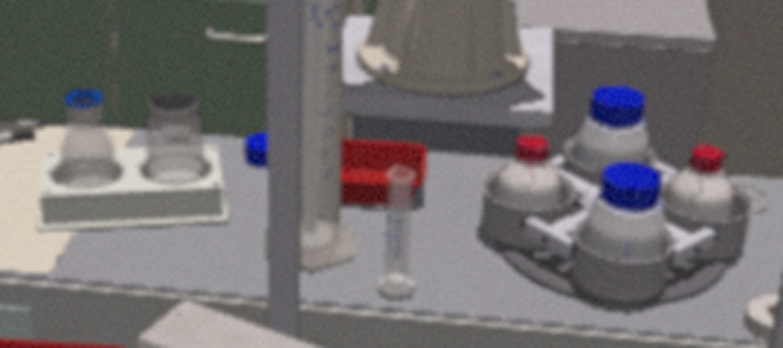

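The top view shows smalls at crop (60,162) and (238,154) opposite each other, and larges at (140,63) and (144,253) opposite each other. Glass (733,140) is next to the jar (628,167). The side view shows all vessels upright and the cylinder standing.

```bash
python3 -c "
from rig import r
print(r.sign_off())"
```

```text
the job is handed in; nothing more can be done
None
```

I've handed the job in; no verdict came back. In the last pictures the small bottles are opposite each other (about 190 mm apart), the large ones are opposite too (about 195 mm), the glass bottle is in the rack beside the jar, and everything is upright with the cylinder untouched.

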